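Put the purple thread away in the lidded thread case

TASK

On the thread shop's counter, lift the thread case's blue lid by its handle and push it over past its balance point, so that it stays open by itself when you let go. Then take the purple spool from the counter and stand it upright on the purple card in its compartment of the case, let go, and leave the lid open. Do not disturb the other spools or the amber jar.

Things in the scene. Friction and masses are not known exactly. Their poses are not given: they have to be found in the camera images.
- case: wooden thread case, fixed to the counter, 160 mm (its x) by 260 mm (its y) by 75 mm high, walls 6 mm, open top under the blue lid. Two upright dividers part it into three compartments side by side along its y, each about 148 mm (x) by 79 mm (y). Origin: centre of its underside; x points from the front (handle side, towards the robot) to the hinge side, z up
- lid (a joint): angle of the case's blue lid in rad: 0 shut, growing as it opens upward and away from the robot, 1.9 at its stop. The lid weighs about 0.3 kg and is hinged along the case's far top edge. It falls shut if let go below about 1.5 (balance point) and falls slowly, damped, to the stop if let go beyond it
- lid_handle (a point): middle of the steel bar handle on the lid's outer face: round bar 10 mm in diameter, 100 mm long along the case's y, on a post at each end, its centreline 35 mm off the lid's outer face and 22 mm in from the lid's free edge. In the lid_hinge frame it lies at (-138, 0, 43) mm. It turns with the lid and is on the far side when the lid is open
- lid_hinge (a point): middle of the lid's hinge line, at the case's far top edge, 75.5 mm above the counter. The frame turns with the lid about its y axis (the hinge line): -x points along the lid to its free edge, z out of its outer face. The lid is 160 mm by 260 mm, 8 mm thick
- purple_center (a point): purple thread: loose spool, an upright cylinder 36 mm in diameter and 56 mm tall, thread of that colour between white end discs, a disc of the same colour on top, about 60 g. The point is its centre, half-way up (28 mm above its foot); z is the spool's axis. It starts standing on the counter, to the right of the case as seen from the robot
- orange_center (a point): orange thread: loose spool, an upright cylinder 36 mm in diameter and 56 mm tall, thread of that colour between white end discs, a disc of the same colour on top, about 60 g. The point is its centre, half-way up (28 mm above its foot); z is the spool's axis. It stands on the counter on the same side as the purple one; to be left alone
- teal_center (a point): teal thread: loose spool, an upright cylinder 36 mm in diameter and 56 mm tall, thread of that colour between white end discs, a disc of the same colour on top, about 60 g. The point is its centre, half-way up (28 mm above its foot); z is the spool's axis. It already stands in the case on the teal card; to be left alone
- yellow_center (a point): yellow thread: loose spool, an upright cylinder 36 mm in diameter and 56 mm tall, thread of that colour between white end discs, a disc of the same colour on top, about 60 g. The point is its centre, half-way up (28 mm above its foot); z is the spool's axis. It already stands in the case on the yellow card; to be left alone
- jar_mid (a point): amber glass jar with white cap, 60 mm in diameter, 85 mm tall, standing on the counter to the left of the case; to be left alone. The point is half-way up, z is its axis
- card_purple: purple colour card, 140 mm (x) by 74 mm (y), 3 mm thick, fixed on the floor of one of the three compartments (which one varies), otherwise empty; axes parallel to the case's. Origin: centre of its underside, 6 mm above the counter; a spool standing on it has its foot 3 mm above this origin
Things that resemble listed ones, but are neither listed nor needed, are in the scene too. Of the things that look like the part that bears purple_center, the largest one is meant.

How it is judged (in metres and radians):
On the way:
1. the lid stands open past its balance point, untouched (value of joint lid above 1.6 rad and contact force between each of the fingers, the arm and case below 0.1 N), for 0.4 s.
At the end, for the whole second after the job is handed in: Lid open beyond 1.6 rad; purple spool upright (0.12 rad), at rest on the purple card (centre within 60 mm along its x and 26 mm along its y of the card centre, foot within 5 mm of its top); other spools and jar upright (0.12 rad) within 30 mm of their starts (value of joint lid above 1.6 rad and angle between each of purple_center, teal_center, yellow_center, orange_center, jar_mid's own z axis and vertical below 0.12 rad and x of purple_center in the frame of card_purple between -0.06 and 0.06 m and y of purple_center in the frame of card_purple between -0.026 and 0.026 m and z of purple_center in the frame of card_purple between 0.026 and 0.036 m and linear speed of purple below 0.02 m/s and distance of each of teal_center, yellow_center, orange_center, jar_mid from where it was at the start of the episode below 0.03 m); the robot touches nothing.
It fails at once if the teal spool is shifted more than 30 mm or knocked over (distance of teal_center from where it was at the start of the episode above 0.03 m or angle between teal_center's own z axis and vertical above 0.5 rad).
It fails at once if the yellow spool is shifted more than 30 mm or knocked over (distance of yellow_center from where it was at the start of the episode above 0.03 m or angle between yellow_center's own z axis and vertical above 0.5 rad).
It fails at once if the orange spool is shifted more than 30 mm or knocked over (distance of orange_center from where it was at the start of the episode above 0.03 m or angle between orange_center's own z axis and vertical above 0.5 rad).
It fails at once if the jar is shifted more than 30 mm or knocked over (distance of jar_mid from where it was at the start of the episode above 0.03 m or angle between jar_mid's own z axis and vertical above 0.5 rad).
It also fails if it takes over 67 s, if anything falls off the work surface, if the arm or the gripper's body presses on something with over 40 N, if the wrist force passes 120 N, or if a joint passes its speed limit or range.

ROBOT

A 6-joint arm with a two-finger parallel gripper is mounted at the origin on the work surface. World frame = base frame: x ahead of the robot, y to its left, z up, the work surface at z = 0. Lengths are in mm, angles in degrees, forces in N, time in s.
With the tool pointing down it reaches from about 300 to 850 mm from the base axis. Payload 4.2 kg.
Tool frame: the origin (TCP) lies on the centre line of the jaws, within the pads' length; the fingertips stand 14 mm ahead of it and the grasp point (between the pads) lies 5 mm behind it (env.finger_overhang is the z of the fingertips in the tool frame, in mm); z points along the fingers, y is the line along which they close (so a half turn about z gives the same grasp; the last joint's range is limited). The gripper opens to 91 mm and grips with 3 to 60 N. Pads are 32 mm wide; open, the fingers measure 118 mm over their backs; the gripper's body (76 mm by 178 mm) begins 60 mm behind the grasp point.
Start: joints at [63.885, 18.312, 89.639, -0, 72.044, -1.146], TCP at [242.732, 521.271, 227.976] pointing down, gripper open.
Joint ranges: [-177.97, 177.97], [-48.28, 115.42], [12.27, 149.76], [-77.06, 257.06], [2.81, 150.46], [-146.56, 146.56]. Speed limits (degrees/s): [147.25, 147.25, 180, 180, 180, 180].

INTERFACE

Orientations are given as [roll, pitch, yaw] about the fixed x, y, z axes, in that order (R = Rz(yaw) Ry(pitch) Rx(roll)).
In Python, from workcell import sensors, viewer, env gives the robot as it stands. The module is installed in compiled form; this text tells all that it offers.
- The arm moves only by the tool step_arm, never from a script. Its argument "plan" is one flat list of numbers, 6 for each row, row after row: the shift along the tool's x, y, z in cm, then the turn, a rotation vector about the tool's x, y, z in rad. In form: [x, y, z, wx, wy, wz, x, y, z, wx, wy, wz, ...]. A call has 1 to 5 rows; each row shifts and turns the commanded pose from where the row before left it, along the tool's axes as they then stand; what a row does not reach is not made up. A row lasts 1/12 s, in which the tool goes at most 41.7 mm and 7.16 degrees, less where a joint would pass 70% of its speed; a pose out of reach is approached as far as the arm can. A call is refused whole if a number of a shift passes 4.17 or a number of a turn 0.125, either way. A call with a gripper value outside its range is refused whole. "hand" is the finger opening in cm, from 0 to 9.12, set as the call begins (left out, the last holds). The fingers move at their own pace and stop on an object; "newtons" is the grip in N (left out, the last holds). Time passes only in rows, so rows that do not move let the fingers close. It gives the time, the measured TCP pose, the force, the opening and the grip force at its end, in the units of the state.
- sensors.state(): the state, without advancing time (a new reading comes with each control period).
- viewer.grab_frame(name): name is "side" or "top"; returns a dict with "img" (384x512x3 uint8, red, green, blue), "fx", "fy", "cx", "cy" (pixels), "position" and "attitude" of the camera in the world. Camera axes: x right, y down, z forward; pixel columns grow to the right and rows downward; lengths in mm; the calibration is good to about 2 mm. A picture is of the moment at which its call begins. There is no depth.
- env.job_done(): hands the job in; it is judged then, once.
Trained networks look in a picture, given as the dict that the camera call returned (one of the last four; its "shot" number tells which), for a name from the list of things; names that differ only in an ending like _2 or _b are one class to them, and where a whole thing is asked for, a point or a joint stands for the part that bears it (a point fixed in the world has none). Each returns a list of dicts, best first, with "score" (0 to 1); they miss things now and then, are a little off and sometimes report something else, mostly with a low value. They report only what shows in the picture. A call takes as long as a camera call. They do not tell look-alikes from the thing itself.
- viewer.boxes_of(name, picture): "location" ([column, row] in pixels, amid what is visible of it).
- viewer.pinpoint(name, picture): "location" ([column, row] in pixels: a listed point, or the origin of a listed thing).
The state is a dict: "time_s": time; "qpos": joint angles; "qvel": joint speeds; "effort": joint torques, N m; "ee_pos": TCP position; "ee_rot": TCP orientation; "force": force on the tool from outside, world axes, zero at the start; "torque": the same for the moment, N m; "gripper_width": finger opening in mm; "gripper_force": force on a finger pad.
Only numpy, scipy, OpenCV 4.12 (cv2) and the standard library are available. Lean on these libraries where they do the work, as an engineer would, in place of code of your own. Each camera call takes 0.05 s, during which the arm holds its last target. There are 200 camera calls.

## Working session

There is one attempt and no reset: what is moved stays moved. The work goes in short steps, Python scripts to look and compute and a tool call to move; the robot and the scene stay as the last step left them, time stands still between calls to the robot, and variables do not carry over. Pictures are saved under pics/ and viewed, at most 10 in all, crops included, and the job is handed in when it is done.

Besides the shell and the picture viewer there is one more tool, called after "Call:" by a JSON object that holds its "method" and its "body", one argument or row to a line. step_arm: Moves the arm, as the interface text tells. Its arguments: {"type":"object","properties":{"plan":{"type":"array","items":{"type":"number"}},"hand":{"type":"number"},"newtons":{"type":"number"}},"required":["plan"]}

```bash
mkdir -p pics; cat > h.py <<'E'
import numpy as np, cv2
from workcell import sensors, viewer, env
from scipy.spatial.transform import Rotation as R
def att(f):
    a=np.array(f["attitude"],float)
    return a if a.shape==(3,3) else R.from_euler('xyz',a,degrees=True).as_matrix()
def onz(f,px,z):
    d=att(f)@np.array([(px[0]-f["cx"])/f["fx"],(px[1]-f["cy"])/f["fy"],1.]); p=np.array(f["position"],float)
    return p+d*(z-p[2])/d[2]
def proj(f,P):
    c=att(f).T@(np.array(P,float)-np.array(f["position"])); return c[:2]/c[2]*[f["fx"],f["fy"]]+[f["cx"],f["cy"]]
def tri(f1,p1,f2,p2):
    A=np.zeros((3,3));b=np.zeros(3)
    for f,p in((f1,p1),(f2,p2)):
        d=att(f)@np.array([(p[0]-f["cx"])/f["fx"],(p[1]-f["cy"])/f["fy"],1.]);d/=np.linalg.norm(d)
        M=np.eye(3)-np.outer(d,d);A+=M;b+=M@np.array(f["position"],float)
    return np.linalg.solve(A,b)
def save(f,n): cv2.imwrite("pics/"+n,f["img"][...,::-1])
E
cat > a.py <<'E'
from h import *
np.set_printoptions(precision=1,suppress=True)
F={n:viewer.grab_frame(n) for n in("side","top")}
for n in F:
    f=F[n]; print(n,f["position"],f["attitude"],f["fx"],f["cx"],f["cy"])
    for k in["lid_handle","lid_hinge","purple_center","orange_center","jar_mid","case"]:
        print(k,[(np.round(r["location"],1).tolist(),round(r["score"],2)) for r in viewer.pinpoint(k,f)[:4]])
both=np.hstack([F["side"]["img"],F["top"]["img"]])
save(F["side"],"s0.png");save(F["top"],"t0.png")
print(sensors.state())
E
python3 a.py
```

```text
side [ 422.1 -924.3  802. ] [-126.1    0.6   -7. ] 417.48911935350804 247.86909822028454 190.6970293921025
lid_handle []
lid_hinge [([280.9, 205.3], 0.84)]
purple_center [([297.2, 308.3], 0.89), ([318.9, 334.2], 0.69), ([286.9, 336.0], 0.48), ([238.2, 291.1], 0.25)]
orange_center [([236.2, 293.2], 0.61)]
jar_mid []
case [([256.3, 222.0], 0.87)]
top [ 455.9   18.6 1008.4] [-175.3    1.3  -91.1] 348.0785495736789 254.28138780821817 195.8358516209957
lid_handle [([262.3, 212.9], 0.6)]
lid_hinge [([275.0, 160.8], 0.69)]
purple_center [([387.1, 170.8], 0.7), ([407.2, 183.3], 0.66), ([411.7, 158.1], 0.51)]
orange_center [([364.6, 223.9], 0.58)]
jar_mid [([115.0, 218.8], 0.78)]
case [([269.6, 193.9], 0.89)]
{'time_s': 0.7, 'qpos': array([63.9, 18.3, 89.6,  0. , 72. , -1.1]), 'qvel': array([-0. , -0. ,  0. , -0.1,  0.1, -0. ]), 'effort': array([  0. , -41.2, -23.2,   0.1,   0. ,  -0. ]), 'ee_pos': array([242.7, 521.3, 228. ]), 'ee_rot': array([180.,  -0., 155.]), 'force': array([0.2, 0.1, 1. ]), 'torque': array([-0.,  0., -0.]), 'gripper_force': 0.0, 'gripper_width': 91.49080221660144}
```

View pics/s0.png

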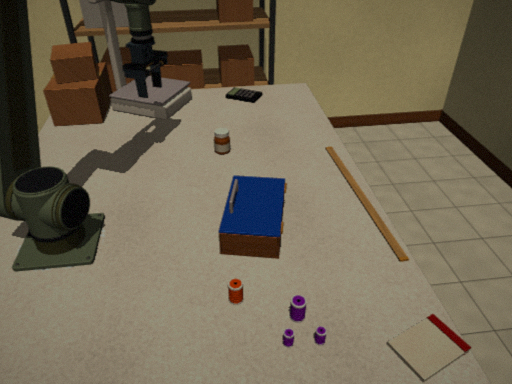

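View pics/t0.png

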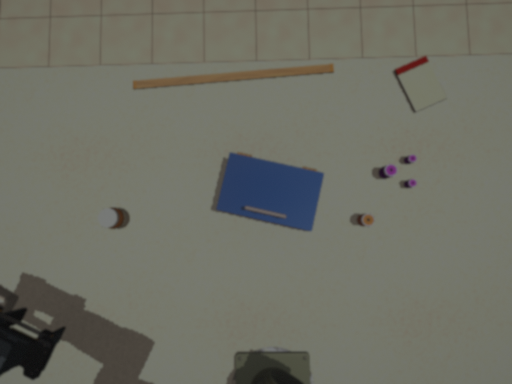

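```bash
cat > b.py <<'E'
from h import *
np.set_printoptions(precision=1,suppress=True)
T=viewer.grab_frame("top");S=viewer.grab_frame("side")
im=T["img"].astype(int); m=((im[...,2]>im[...,0]+50)&(im[...,2]>im[...,1]+30)).astype(np.uint8)
m[:, 340:]=0
c=max(cv2.findContours(m,0,2)[0],key=cv2.contourArea)
P=np.array([onz(T,p,83.5)[:2] for p in c[:,0,:]],np.float32)
r=cv2.minAreaRect(P);print("lid",r);bp=cv2.boxPoints(r);print(bp)
for q in bp: print(proj(T,[*q,83.5]),proj(S,[*q,83.5]))
print("handle top",onz(T,(262.3,212.9),118.5), "bar ends",onz(T,(245,208),118.5),onz(T,(285,216),118.5))
for n,z in(("purple_center",28),("orange_center",28),("jar_mid",42)):
    for f in(T,S):
        for q in viewer.pinpoint(n,f)[:3]: print(n,q["location"],onz(f,q["location"],z)[:2])
a=cv2.resize(S["img"][270:360,210:350],None,fx=5,fy=5,interpolation=2)
b=cv2.resize(T["img"][140:240,350:430],(360,450),interpolation=2)
cv2.imwrite("pics/crop.png",cv2.resize(np.hstack([a,b]),(800,340))[...,::-1])
E
python3 b.py
```

```text
lid ((544.188720703125, -3.735595703125), (249.75900268554688, 150.1770477294922), 76.2972640991211)
[[ 441.7 -107.3]
 [ 587.6 -142.8]
 [ 646.7   99.8]
 [ 500.8  135.4]]
[310.  229.2] [219.8 229.9]
[321.6 174. ] [277.8 234. ]
[230.6 154.2] [282.7 178.9]
[218.  208.6] [233.7 176.1]
handle top [485.8  17.6 118.5] bar ends [499.2  61.6 118.5] [476.7 -40.  118.5]
purple_center [410.1, 180.5] [ 571.6 -399.3]
purple_center [388.0, 170.1] [ 602.4 -339.2]
purple_center [411.8, 160.8] [ 627.4 -407.2]
purple_center [297.9, 310.6] [ 599.1 -341. ]
purple_center [286.8, 338.1] [ 560.4 -407.4]
purple_center [319.4, 333.5] [ 631.7 -405.3]
orange_center [363.6, 221.2] [ 460.1 -264.5]
orange_center [116.0, 215.1] [490.7 432.9]
orange_center [235.9, 291.0] [ 466.2 -266.5]
jar_mid [114.3, 219.4] [478.3 431.6]
jar_mid [269.8, 196.1] [534.6  -4.3]
jar_mid [223.5, 139.5] [490.9 443. ]
```

View pics/crop.png

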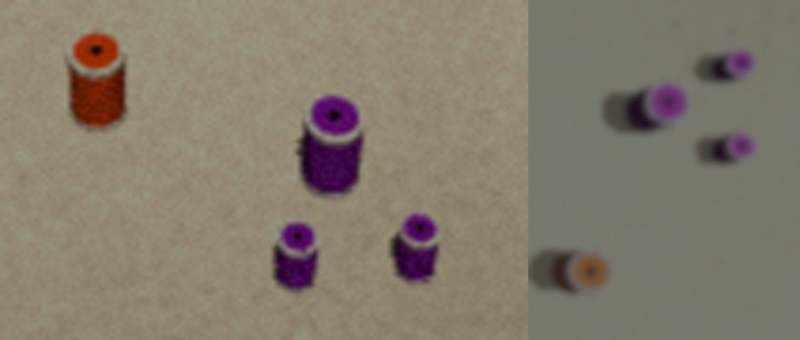

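Side view: the purple spools are at (297,308), (288,338) and (320,335). In the top view they are at (388,171), (410,183) and (411,159). The crop shows the first is clearly the largest, so that is the one meant, standing at about (600,-340). The orange spool is at about (463,-265). The lid is yawed about -13.7° and the handle is near (488,10,118). I'll turn the tool onto the case's axes and travel above the handle.

Call:
{"method": "step_arm", "body": {
  "plan": [0,0,0,0,0,0.12,0,0,0,0,0,0.12,0,0,0,0,0,0.12,0,0,0,0,0,0.12,0,0,0,0,0,0.12],
  "hand": 6
}}

```text
time_s: 1.52
ee_pos: [242.7, 521.3, 228.0]
ee_rot: [180.0, -0.0, 120.3]
force: [0.8, 0.1, -0.2]
gripper_width: 61.5
gripper_force: 0.0
```

Call:
{"method": "step_arm", "body": {
  "plan": [0,0,0,0,0,0.12,0,0,0,0,0,0.12,0,0,0,0,0,0.12,0,0,0,0,0,0.12,0,0,0,0,0,0.12]
}}

```text
time_s: 1.93
ee_pos: [242.7, 521.3, 228.0]
ee_rot: [-180.0, -0.0, 85.9]
force: [0.5, -0.0, -0.5]
gripper_width: 60.2
gripper_force: 0.0
```

Call:
{"method": "step_arm", "body": {
  "plan": [0,0,0,0,0,0.12,0,0,0,0,0,0.054,-3.1,2.55,0,0,0,0,-3.1,2.55,0,0,0,0,-3.1,2.55,0,0,0,0]
}}

```text
time_s: 2.35
ee_pos: [295.2, 411.8, 227.7]
ee_rot: [180.0, 0.0, 76.4]
force: [0.6, -0.0, -0.3]
gripper_width: 60.1
gripper_force: 0.0
```

Call:
{"method": "step_arm", "body": {
  "plan": [-3.1,2.55,0,0,0,0,-3.1,2.55,0,0,0,0,-3.1,2.55,0,0,0,0,-3.1,2.55,0,0,0,0,-3.1,2.55,0,0,0,0]
}}

```text
time_s: 2.77
ee_pos: [382.6, 230.3, 228.2]
ee_rot: [180.0, -0.0, 76.3]
force: [0.9, -0.3, 0.5]
gripper_width: 60.1
gripper_force: 0.0
```

Call:
{"method": "step_arm", "body": {
  "plan": [-3.1,2.55,0,0,0,0,-3.1,2.55,0,0,0,0,-3.1,2.55,0,0,0,0,-3.1,2.55,0,0,0,0,-3.1,2.55,0,0,0,0]
}}

```text
time_s: 3.18
ee_pos: [469.9, 49.3, 228.3]
ee_rot: [180.0, -0.0, 76.3]
force: [0.8, 0.4, 0.5]
gripper_width: 60.2
gripper_force: 0.0
```

Call:
{"method": "step_arm", "body": {
  "plan": [-3.1,2.55,0,0,0,0,0,0,0,0,0,0,0,0,0,0,0,0]
}}

```text
time_s: 3.43
ee_pos: [487.4, 13.4, 227.8]
ee_rot: [-180.0, -0.0, 76.1]
force: [0.0, 0.3, -0.3]
gripper_width: 60.0
gripper_force: 0.0
```

Call:
{"method": "step_arm", "body": {
  "plan": [0,0,3,0,0,0,0,0,3,0,0,0,0,0,1,0,0,0,0,0,0,0,0,0]
}}

```text
time_s: 3.77
ee_pos: [484.4, 16.2, 155.7]
ee_rot: [-179.6, 0.1, 76.4]
force: [0.5, 0.9, -0.4]
gripper_width: 60.1
gripper_force: 0.0
```

```bash
python3 - <<'E'
from h import *
S=viewer.grab_frame("side");T=viewer.grab_frame("top")
for f in(S,T):
    for k in("lid_handle","lid_hinge"):
        print(k,[(onz(f,r["location"],118.5 if 'handle' in k else 75.5).round(),r["location"],r["score"]) for r in viewer.pinpoint(k,f)[:2]])
for f in(S,T): print(proj(f,[488,11,118.5]),proj(f,[500,60,118.5]),proj(f,[476,-38,118.5]))
a=cv2.resize(S["img"][140:260,190:310],(480,480),interpolation=2)
b=cv2.resize(T["img"][180:240,240:280],(320,480),interpolation=2)
cv2.imwrite("pics/c2.png",np.hstack([a,b])[...,::-1])
E
```

```text
lid_handle [(array([485.,  12., 118.]), [231.9, 190.7], 0.96)]
lid_hinge [(array([622., -23.,  76.]), [282.2, 206.4], 0.77)]
lid_handle []
lid_hinge [(array([623., -24.,  76.]), [276.6, 162.3], 0.73)]
[232.93151281 190.86246863] [235.49760578 180.56425139] [230.18001231 201.90476139]
[264.87952163 211.97339951] [245.63730804 207.66263105] [284.20939714 216.30380657]
```

View pics/c2.png

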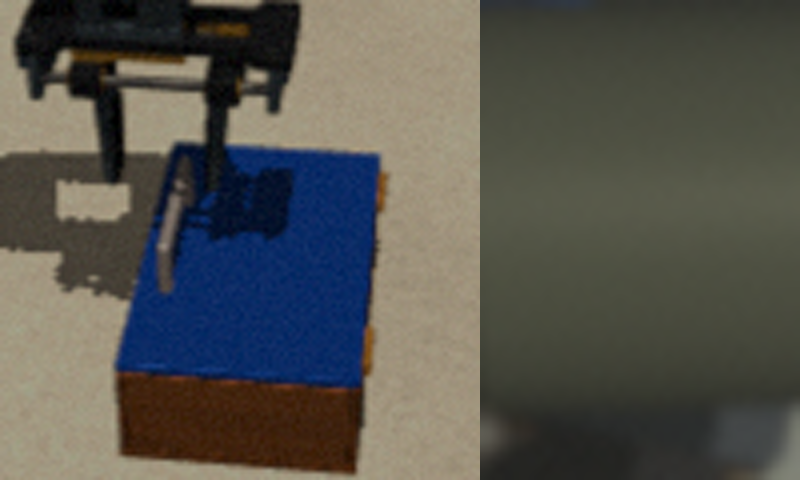

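The jaws straddle the bar, which runs in the crop from about (160,280) to (185,160). I'll descend and grip it lightly.

Call:
{"method": "step_arm", "body": {
  "plan": [-0.4,0.2,2.1,0,0,0,0,0,2,0,0,0,0,0,0,0,0,0,0,0,0,0,0,0]
}}

```text
time_s: 4.4
ee_pos: [487.7, 10.8, 117.2]
ee_rot: [-180.0, 0.0, 76.3]
force: [1.6, 0.4, 0.3]
gripper_width: 60.0
gripper_force: 0.0
```

Call:
{"method": "step_arm", "body": {
  "plan": [0,0,0,0,0,0,0,0,0,0,0,0,0,0,0,0,0,0,0,0,0,0,0,0,0,0,0,0,0,0],
  "hand": 0,
  "newtons": 12
}}

```text
time_s: 4.82
ee_pos: [488.1, 10.8, 117.5]
ee_rot: [179.9, -0.0, 76.3]
force: [1.0, 0.3, 0.9]
gripper_width: 29.4
gripper_force: 0.0
```

Call:
{"method": "step_arm", "body": {
  "plan": [0,0,0,0,0,0,0,0,0,0,0,0,0,0,0,0,0,0,0,0,0,0,0,0,0,0,0,0,0,0]
}}

```text
time_s: 5.23
ee_pos: [489.4, 10.4, 117.1]
ee_rot: [179.8, -0.0, 76.3]
force: [5.4, -1.9, -3.2]
gripper_width: 9.6
gripper_force: 12.0
```

```bash
python3 -c "
import numpy as np
p=np.arctan2(43,138)+np.arange(15)*.125;r=14.45
print(np.c_[np.diff(-r*np.cos(p)),-np.diff(r*np.sin(p))].round(2).tolist())"
```

```text
[[0.64, -1.69], [0.85, -1.59], [1.04, -1.47], [1.22, -1.33], [1.37, -1.17], [1.51, -0.99], [1.62, -0.8], [1.71, -0.59], [1.77, -0.37], [1.8, -0.15], [1.8, 0.08], [1.78, 0.3], [1.73, 0.52], [1.65, 0.73]]
```

Call:
{"method": "step_arm", "body": {
  "plan": [0,0.64,-1.69,0,0,0,0,0.85,-1.59,0,0,0,0,1.04,-1.47,0,0,0,0,0,0,0,0,0]
}}

```text
time_s: 5.57
ee_pos: [515.0, 4.1, 166.6]
ee_rot: [179.7, -0.0, 76.3]
force: [3.5, -2.2, -4.4]
gripper_width: 9.7
gripper_force: 12.0
```

Call:
{"method": "step_arm", "body": {
  "plan": [0,1.22,-1.33,0,0,0,0,1.37,-1.17,0,0,0,0,1.51,-0.99,0,0,0,0,1.62,-0.8,0,0,0,0,0,0,0,0,0]
}}

```text
time_s: 5.98
ee_pos: [568.6, -9.2, 208.8]
ee_rot: [-180.0, 0.0, 76.3]
force: [-3.8, -0.2, 8.1]
gripper_width: 9.6
gripper_force: 12.0
```

Call:
{"method": "step_arm", "body": {
  "plan": [0,1.71,-0.59,0,0,0,0,1.77,-0.37,0,0,0,0,1.8,-0.15,0,0,0,0,1.8,0.08,0,0,0,0,0,0,0,0,0]
}}

```text
time_s: 6.4
ee_pos: [638.7, -26.5, 217.3]
ee_rot: [179.9, 0.0, 76.3]
force: [-0.1, -1.7, 5.9]
gripper_width: 9.4
gripper_force: 12.0
```

Call:
{"method": "step_arm", "body": {
  "plan": [0,1.78,0.3,0,0,0,0,1.73,0.52,0,0,0,0,1.65,0.73,0,0,0,0,0,0,0,0,0,0,0,0,0,0,0]
}}

```text
time_s: 6.82
ee_pos: [686.9, -38.3, 201.1]
ee_rot: [-179.9, 0.0, 76.3]
force: [1.8, -2.4, 1.4]
gripper_width: 9.9
gripper_force: 12.0
```

```bash
python3 - <<'E'
from h import *
S=viewer.grab_frame("side")
cv2.imwrite("pics/c3.png",cv2.resize(S["img"][80:270,180:350],(640,715))[:600,:,::-1])
E
```

```text
(no output)
```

View pics/c3.png

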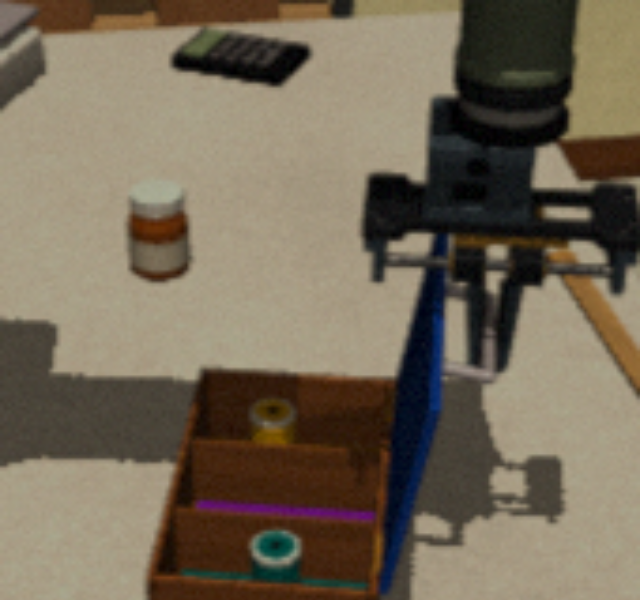

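The picture shows the lid past vertical with the handle held at (490,330). Yellow is in the far compartment, teal in the near one and the purple card in the middle at (285,510). I'll release narrowly and pull up.

Call:
{"method": "step_arm", "body": {
  "plan": [0,0,0,0,0,0,0,0,0,0,0,0,0,0.3,-3,0,0,0,0,0.5,-4,0,0,0,0,0.5,-4,0,0,0],
  "hand": 2.4
}}

```text
time_s: 7.28
ee_pos: [697.9, -39.9, 312.2]
ee_rot: [-179.7, -0.0, 76.3]
force: [1.6, -0.6, 0.0]
gripper_width: 23.7
gripper_force: 0.0
```

Call:
{"method": "step_arm", "body": {
  "plan": [0,0,-3,0,0,0,0,0,0,0,0,0,0,0,0,0,0,0,0,0,0,0,0,0,0,0,0,0,0,0]
}}

```text
time_s: 7.7
ee_pos: [698.5, -40.4, 339.9]
ee_rot: [-179.7, 0.0, 76.3]
force: [0.1, 0.1, 0.4]
gripper_width: 23.7
gripper_force: 0.0
```

```bash
python3 - <<'E'
from h import *
S=viewer.grab_frame("side")
for k in("lid_handle","card_purple","purple_center","teal_center","yellow_center"):
    print(k,[(r["location"],round(r["score"],2),onz(S,r["location"],{"card_purple":6,"purple_center":28}.get(k,37)).round()) for r in viewer.pinpoint(k,S)[:3]])
for th in(1.6,1.75,1.9):
    p=.302+th; d=-144.5*np.cos(p); print(th,proj(S,[622+.972*d,-23-.237*d,75.5+144.5*np.sin(p)]))
cv2.imwrite("pics/c4.png",cv2.resize(S["img"][80:270,180:350],(640,715))[:600,:,::-1])
E
```

```text
lid_handle [([315.2, 172.8], 0.77, array([774., 186.,  37.]))]
card_purple [([254.3, 221.6], 0.63, array([547.,   4.,   6.]))]
purple_center [([290.4, 338.4], 0.76, array([ 568., -409.,   28.])), ([316.6, 334.3], 0.72, array([ 625., -406.,   28.])), ([296.9, 306.8], 0.64, array([ 599., -330.,   28.]))]
teal_center [([254.2, 229.4], 0.47, array([537., -65.,  37.]))]
yellow_center [([249.3, 196.0], 0.64, array([543.,  89.,  37.]))]
1.6 [302.27042628 166.34580878]
1.75 [309.73866085 169.52632136]
1.9 [316.48949385 173.57268275]
```

View pics/c4.png

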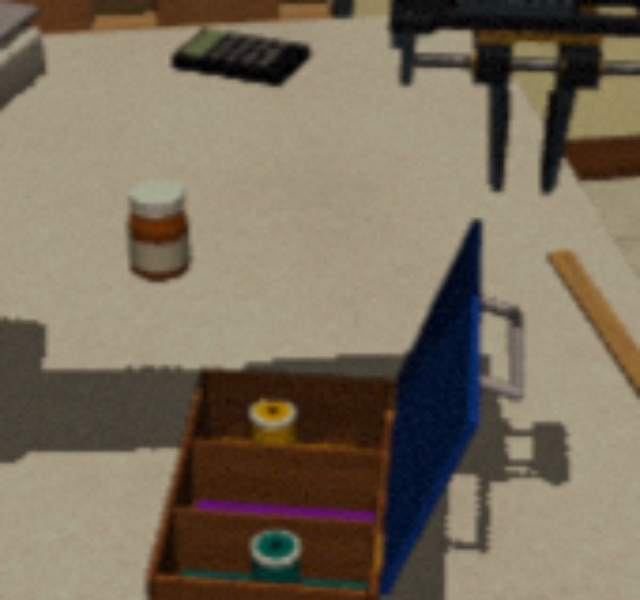

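The lid rests open at its stop, with the handle at (315,173) against (316,174) predicted for 1.9 rad. Next is the purple spool.

Call:
{"method": "step_arm", "body": {
  "plan": [-3.9,-0.3,0,0,0,0,-3.9,-0.3,0,0,0,0,-3.9,-0.3,0,0,0,0,-3.9,-0.3,0,0,0,0,-3.9,-0.3,0,0,0,0],
  "hand": 7
}}

```text
time_s: 8.42
ee_pos: [638.0, -228.2, 342.1]
ee_rot: [-180.0, -0.0, 76.3]
force: [-0.2, -0.2, 0.2]
gripper_width: 54.2
gripper_force: 0.0
```

Call:
{"method": "step_arm", "body": {
  "plan": [-3.9,-0.3,0,0,0,0,-3.9,-0.3,0,0,0,0,-3.9,-0.3,0,0,0,0,0,0,4,0,0,0,0,0,4,0,0,0]
}}

```text
time_s: 8.83
ee_pos: [602.5, -341.8, 263.9]
ee_rot: [179.6, 0.1, 76.1]
force: [1.8, 0.5, -0.1]
gripper_width: 70.2
gripper_force: 0.0
```

Call:
{"method": "step_arm", "body": {
  "plan": [0,0,4,0,0,0,0,0,4,0,0,0,0,0,4,0,0,0,0,0,0,0,0,0,0,0,0,0,0,0]
}}

```text
time_s: 9.25
ee_pos: [601.4, -337.8, 140.3]
ee_rot: [-179.7, -0.1, 76.3]
force: [0.8, -0.3, 1.4]
gripper_width: 70.1
gripper_force: 0.0
```

```bash
python3 - <<'E'
from h import *
S=viewer.grab_frame("side");T=viewer.grab_frame("top")
print(sensors.state()["ee_pos"])
for f in(S,T):print([(r["location"],round(r["score"],2),onz(f,r["location"],28).round()) for r in viewer.pinpoint("purple_center",f)[:3]])
cv2.imwrite("pics/c5.png",cv2.resize(S["img"][210:360,210:350],(560,600))[...,::-1])
E
```

```text
[ 604.02759785 -339.1844527   145.12785923]
[([319.4, 333.5], 0.75, array([ 632., -405.,   28.])), ([295.9, 306.7], 0.68, array([ 597., -330.,   28.])), ([288.3, 337.7], 0.45, array([ 564., -407.,   28.]))]
[([385.9, 170.3], 0.56, array([ 602., -333.,   28.])), ([407.5, 159.4], 0.36, array([ 632., -395.,   28.])), ([295.5, 196.7], 0.24, array([533., -77.,  28.]))]
```

View pics/c5.png

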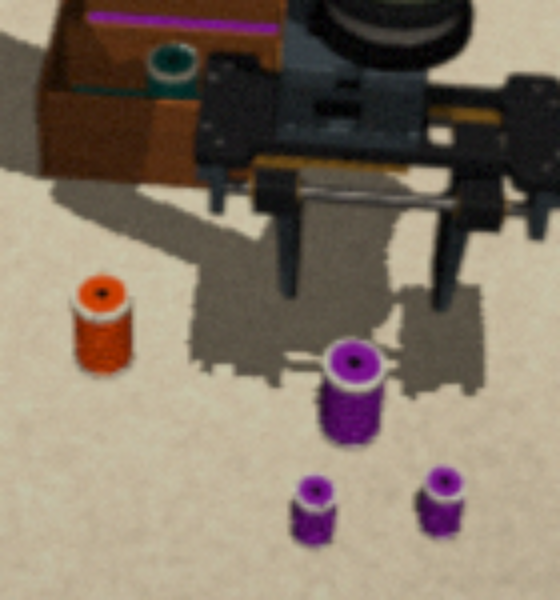

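The jaws straddle the large purple spool, whose top is at (354,360) in the crop. The small look-alikes and the orange spool are clear. Descending and gripping.

Call:
{"method": "step_arm", "body": {
  "plan": [0.1,-0.3,3,0,0,0,0,0,3,0,0,0,0,0,3,0,0,0,0,0,2.2,0,0,0,0,0,0,0,0,0]
}}

```text
time_s: 9.87
ee_pos: [598.1, -335.6, 27.4]
ee_rot: [-179.7, -0.1, 76.3]
force: [-0.6, 1.1, -0.6]
gripper_width: 69.8
gripper_force: 0.0
```

Call:
{"method": "step_arm", "body": {
  "plan": [0,0,0,0,0,0,0,0,0,0,0,0,0,0,0,0,0,0,0,0,0,0,0,0,0,0,0,0,0,0],
  "hand": 0,
  "newtons": 15
}}

```text
time_s: 10.28
ee_pos: [600.5, -337.0, 31.9]
ee_rot: [179.8, 0.0, 76.3]
force: [-0.0, -0.6, -0.3]
gripper_width: 39.4
gripper_force: 0.0
```

Call:
{"method": "step_arm", "body": {
  "plan": [0,0,0,0,0,0,0,0,0,0,0,0,0,0,0,0,0,0,0,0,0,0,0,0,0,0,0,0,0,0]
}}

```text
time_s: 10.7
ee_pos: [600.3, -336.9, 31.4]
ee_rot: [179.9, 0.0, 76.3]
force: [-1.0, 0.3, 5.1]
gripper_width: 35.6
gripper_force: 15.0
```

Call:
{"method": "step_arm", "body": {
  "plan": [0,0,-2,0,0,0,0,0,-3.5,0,0,0,0,0,-4,0,0,0,0,0,-4,0,0,0,0,0,-3,0,0,0]
}}

```text
time_s: 11.12
ee_pos: [600.2, -336.9, 198.5]
ee_rot: [179.8, 0.0, 76.3]
force: [1.0, -0.7, -0.6]
gripper_width: 35.8
gripper_force: 15.0
```

Call:
{"method": "step_arm", "body": {
  "plan": [3.1,-1.5,0,0,0,0,3.1,-1.5,0,0,0,0,3.1,-1.5,0,0,0,0,3.1,-1.5,0,0,0,0,3.1,-1.5,0,0,0,0]
}}

```text
time_s: 11.53
ee_pos: [562.6, -166.8, 194.9]
ee_rot: [-180.0, -0.0, 76.3]
force: [0.4, -0.5, -0.2]
gripper_width: 35.9
gripper_force: 15.0
```

Call:
{"method": "step_arm", "body": {
  "plan": [3.1,-1.5,0,0,0,0,3.1,-1.5,0,0,0,0,3.1,-1.5,0,0,0,0,3.1,-1.5,0,0,0,0,3.1,-1.5,0,0,0,0]
}}

```text
time_s: 11.95
ee_pos: [526.4, 1.6, 195.0]
ee_rot: [-180.0, -0.0, 76.3]
force: [-0.3, 0.4, -1.2]
gripper_width: 35.8
gripper_force: 15.0
```

Call:
{"method": "step_arm", "body": {
  "plan": [0,0,1,0,0,0,0,0,2,0,0,0,0,0,2,0,0,0,0,0,0,0,0,0,0,0,0,0,0,0]
}}

```text
time_s: 12.37
ee_pos: [526.6, -0.2, 144.3]
ee_rot: [-179.8, 0.0, 76.3]
force: [-0.0, 0.1, 0.2]
gripper_width: 36.0
gripper_force: 15.0
```

```bash
python3 - <<'E'
from h import *
S=viewer.grab_frame("side");T=viewer.grab_frame("top")
p=sensors.state()["ee_pos"];print(p,sensors.state()["gripper_width"])
for f in(S,T):print([(r["location"],round(r["score"],2),onz(f,r["location"],p[2]-5+2).round()) for r in viewer.pinpoint("purple_center",f)[:4]])
for k in("teal_center","yellow_center"): print(k,[(r["location"],round(r["score"],2)) for r in viewer.pinpoint(k,S)[:2]])
cv2.imwrite("pics/c6.png",cv2.resize(S["img"][120:270,180:330],(600,600))[...,::-1])
E
```

```text
[ 5.28093667e+02 -3.50279388e-01  1.45957358e+02] 35.44952718650225
[([248.2, 185.0], 0.81, array([529.,  -1., 143.])), ([289.6, 337.2], 0.65, array([ 545., -483.,  143.])), ([318.1, 334.7], 0.45, array([ 598., -485.,  143.])), ([257.8, 225.1], 0.34, array([ 532., -170.,  143.]))]
[([409.3, 182.7], 0.58, array([ 553., -348.,  143.])), ([410.8, 160.3], 0.4, array([ 609., -355.,  143.]))]
teal_center [([256.3, 228.5], 0.72)]
yellow_center [([248.0, 196.3], 0.4)]
```

View pics/c6.png

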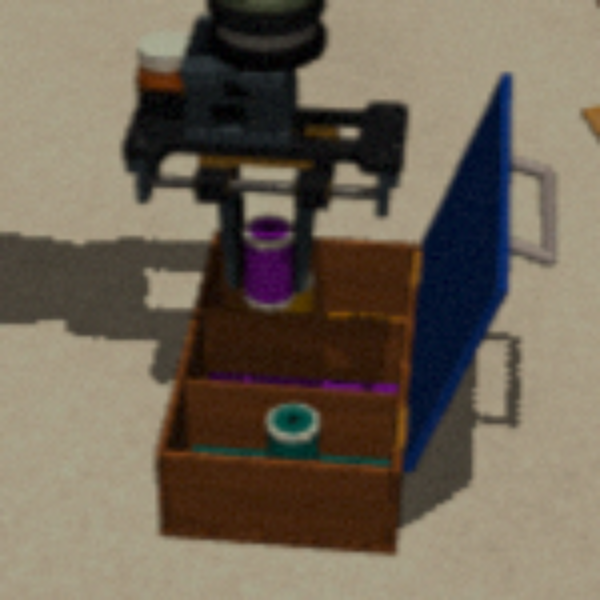

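The spool hangs upright over the middle compartment, at (268,270) in the crop, with the lid clear. Lowering it now.

Call:
{"method": "step_arm", "body": {
  "plan": [0,0,2.5,0,0,0,0,0,2.5,0,0,0,0,0,2.5,0,0,0,0,0,1.5,0,0,0,0,0,0,0,0,0]
}}

```text
time_s: 13.08
ee_pos: [525.2, 0.0, 52.6]
ee_rot: [-179.7, 0.1, 76.3]
force: [-1.0, -0.1, -0.4]
gripper_width: 36.1
gripper_force: 15.0
```

Call:
{"method": "step_arm", "body": {
  "plan": [0,0,0.5,0,0,0,0,0,0.5,0,0,0,0,0,0.4,0,0,0,0,0,0,0,0,0,0,0,0,0,0,0]
}}

```text
time_s: 13.5
ee_pos: [527.7, 0.1, 41.6]
ee_rot: [179.9, -0.0, 76.3]
force: [0.2, -0.2, -0.6]
gripper_width: 35.8
gripper_force: 15.0
```

Call:
{"method": "step_arm", "body": {
  "plan": [0,0,0.2,0,0,0,0,0,0,0,0,0,0,0,0,0,0,0,0,0,0,0,0,0]
}}

```text
time_s: 13.83
ee_pos: [528.1, 0.1, 40.2]
ee_rot: [179.9, -0.0, 76.3]
force: [0.1, 0.1, 5.5]
gripper_width: 35.5
gripper_force: 15.0
```

Force of 5.5 N at z = 40.2 means it is seated. I'll open narrowly and go straight up.

Call:
{"method": "step_arm", "body": {
  "plan": [0,0,0,0,0,0,0,0,0,0,0,0,0,0,0,0,0,0,0,0,0,0,0,0,0,0,0,0,0,0],
  "hand": 5.2
}}

```text
time_s: 14.25
ee_pos: [527.2, 0.1, 39.0]
ee_rot: [-180.0, -0.0, 76.3]
force: [0.9, 0.3, 0.3]
gripper_width: 52.0
gripper_force: 0.0
```

Call:
{"method": "step_arm", "body": {
  "plan": [0,0,-1,0,0,0,0,0,-2.5,0,0,0,0,0,-3,0,0,0,0,0,-4,0,0,0,0,0,-4,0,0,0]
}}

```text
time_s: 14.67
ee_pos: [526.6, 0.1, 185.9]
ee_rot: [-179.9, 0.0, 76.3]
force: [-0.4, 0.0, 0.3]
gripper_width: 52.2
gripper_force: 0.0
```

Call:
{"method": "step_arm", "body": {
  "plan": [0,0,-4,0,0,0,0,0,-4,0,0,0,0,0,-2,0,0,0,0,0,0,0,0,0,0,0,0,0,0,0]
}}

```text
time_s: 15.08
ee_pos: [527.5, 0.1, 285.7]
ee_rot: [179.8, -0.0, 76.3]
force: [-0.2, 0.2, -0.3]
gripper_width: 52.0
gripper_force: 0.0
```

```bash
python3 - <<'E'
from h import *
S=viewer.grab_frame("side")
print([(r["location"],round(r["score"],2),onz(S,r["location"],37).round()) for r in viewer.pinpoint("purple_center",S)[:4]])
cv2.imwrite("pics/c7.png",cv2.resize(S["img"][120:320,180:350],(510,600))[...,::-1])
E
```

```text
[([287.6, 337.8], 0.68, array([ 561., -413.,   37.])), ([247.5, 215.9], 0.5, array([526.,  -5.,  37.])), ([319.4, 334.7], 0.45, array([ 628., -414.,   37.]))]
```

View pics/c7.png

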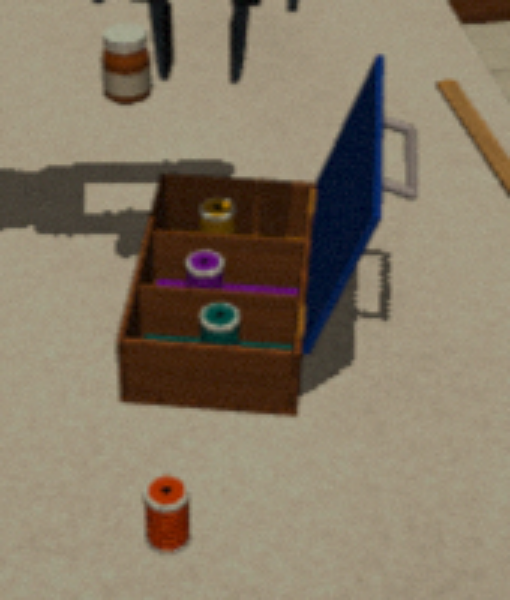

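The purple spool stands upright on the purple card at (205,265) in the crop. The lid is open, and the orange, teal and yellow spools and the jar are undisturbed. Handing in.

```bash
python3 -c "
from workcell import env
print(env.job_done())"
```

```text
the job is handed in; nothing more can be done
None
```

The job is handed in: the lid rests open at its stop, and the purple spool stands upright on the purple card in the middle compartment. The other spools and the jar were left alone; no verdict was returned.

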